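Clip the gas cartridge sled onto the bench snap hook

TASK

Secure the gas cartridge sled at its bench dock. First take the jar that stands in the dock's track out of the way and stand it upright in the white spill tray. Then set the sled down flat in the track, ring towards the hook but still short of it, let go, and slide it along the track so that its ring pushes the sprung gate in, passes inside the hook and the gate snaps shut behind it; do not knock over or shove aside anything else.

Things in the scene. Friction and masses are not known exactly. Their poses are not given: they have to be found in the camera images.
- dock: Fixed aluminium base plate, 300 x 94 mm, 5 mm thick, carrying a guide track and an upright snap hook. Origin: on the bench right under the shut gate. x runs along the track, pointing into the hook (the way the sled is pushed home); y across it; z up. The plate spans x -215 to +85 mm.
- track (a point): Centre line of the guide track, on its floor (5 mm above the bench), 112 mm before the gate; axes as the dock's. Two low guide bars (dock x -215 to -10 mm, 10 mm wide, tops 15 mm above the bench) leave a channel 68 mm wide between them, open at both ends and above.
- hook (a point): Middle of the steel snap hook's inside, 30 mm past the gate and 32 mm above the bench. The hook stands in the dock's x-z plane and is 12 mm thick: lower jaw with its nose at dock x 0 (top at z 24 mm), spine with its inner face at x 58 mm, arched top up to z 107 mm. The gate hangs in its mouth at x 0, on the side of the track.
- gate (a joint): Sprung steel gate of the hook, 9 mm thick, hanging from a pin 83 mm above the bench down to 26.5 mm. 0 rad = shut; it swings only inward (dock +x) and up, to 1.0 rad at most, and springs shut by itself. A push of 3 to 6 N at its lower end opens it. The ring's bar slips under its tip at about 0.65 rad, 31 to 36 mm past dock x 0; the gate then drops shut behind the bar.
- sled: Loose sled, about 0.55 kg: aluminium base 100 x 60 x 12 mm with a white gas cartridge (44 mm diameter, 100 mm long) lying along x, an upright end plate at the rear (rear face x -50 mm, 50 mm wide, 54 mm tall) and a flat, level steel ring at the front; 172 mm long in all. Origin: centre of the base's underside. x points forward, to the ring; z up.
- sled_grip (a point): On the sled: centre of the cartridge, above the middle of the base, 40 mm above the sled's underside; axes as the sled's. The cartridge is 44 mm wide here across y: the place to grasp.
- ring_bar (a point): Middle of the ring's front bar, 118 mm ahead of the sled's centre, 27 mm above its underside (32 mm above the bench in the track); axes as the sled's. The ring is of 8 mm round bar, its opening 36 mm wide and about 58 mm long behind this bar. Once clipped, this point lies between gate and spine, 9 to 54 mm past dock x 0.
- jar: White plastic screw-top jar that stands in the track at the start: 54 mm diameter, 90 mm tall, 0.18 kg nominal. Origin: centre of its underside, z up.
- jar_center (a point): Centre of the jar, 45 mm above its underside.
- tray: Fixed white plastic spill tray, 150 mm (x) by 190 mm (y), open on top, rim 18 mm high, walls 5 mm, floor 5 mm above the bench. Origin: centre of its underside, on the bench. The beaker stands in its +x half; the -x half is free.
- beaker_tray: Glass beaker, 52 mm diameter, 70 mm tall, standing in the spill tray; bystander. Origin: centre of its underside.
- beaker: Glass beaker, 56 mm diameter, 75 mm tall, standing about 90 mm to the left of the sled; bystander. Origin: centre of its underside.
- lampbox: Closed cardboard box 130 x 48 x 45 mm, lying about 90 mm to the right of the sled; bystander. Origin: centre of its underside.
- amber: Amber glass bottle, 64 mm diameter, 150 mm tall, standing beside the dock on its far side; bystander. Origin: centre of its underside.
- weight: Steel knob weight, 52 mm diameter, 64 mm tall, standing beside the dock on its near side; bystander. Origin: centre of its underside.
- wrench: Steel wrench, 160 mm long, lying on the bench beyond the hook; bystander. Origin: underside, middle.
- lamp: Glass lamp tube, 38 mm diameter, 120 mm long, lying on the bench beyond the sled; bystander. Origin: on its underside at mid-length.

How it is judged:
By the outcome, as a careful person would: the job done as asked, in the order asked, and still so for the second after the job is handed in, with the robot touching nothing.
It also fails if it takes over 70 s, if anything falls off the work surface, if the arm or the gripper's body presses on something with over 40 N, if the wrist force passes 120 N, or if a joint passes its speed limit or range.

ROBOT

A 6-joint arm with a two-finger parallel gripper is mounted at the origin on the work surface. World frame = base frame: x ahead of the robot, y to its left, z up, the work surface at z = 0. Lengths are in mm, angles in rad, forces in N, time in s.
With the tool pointing down it reaches from about 275 to 750 mm from the base axis. Payload 10.2 kg.
Tool frame: the origin (TCP) lies at the very end of the fingers, on their centre line; the grasp point (between the pads) lies 19 mm behind it; z points along the fingers, y is the line along which they close (so a half turn about z gives the same grasp; the last joint's range is limited). The gripper opens to 85 mm and grips with 20 to 120 N. Pads are 22 mm wide; open, the fingers measure 114 mm over their backs; the gripper's body (76 mm by 85 mm) begins 54 mm behind the grasp point. The pads swing forward as they close: fully open they stand 13 mm farther back than shut.
Start: joints at [-1.534, 0.313, 1.498, -0, 1.331, -0.223], TCP at [134.852, -507.391, 205.794] pointing down, gripper open.
Joint ranges: [-2.94, 2.94], [-0.97, 2.17], [0.19, 2.56], [-1.23, 4.37], [0.02, 3.11], [-2.88, 2.88]. Speed limits (rad/s): [2.39, 2.39, 3.01, 3.14, 3.14, 3.14].

INTERFACE

Orientations are given as a unit quaternion [w, x, y, z].
In Python, from rig import ctrl gives the robot as it stands.
- The arm moves only by the shell command python3 -m inch 'ROWS' [OPENING] [FORCE]. ROWS is text: rows parted by semicolons, each of 6 numbers parted by spaces: the shift along the tool's x, y, z in mm, then the turn, a rotation vector about the tool's x, y, z in units of 6 degrees (1.0 is 6 degrees). A call has exactly 10 rows; each row shifts and turns the commanded pose from where the row before left it, along the tool's axes as they then stand; what a row does not reach is not made up. A row lasts 1/12 s, in which the tool goes at most 41.7 mm and 7.16 degrees, less where a joint would pass 70% of its speed; a pose out of reach is approached as far as the arm can. A call with a gripper value outside its range is refused whole. OPENING is the opening, from 0 (shut) to 1 (fully open), set as the call begins (- or left out, the last holds). The fingers move at their own pace and stop on an object; FORCE is the grip in N (left out, the last holds). Time passes only in rows, so rows that do not move let the fingers close, or fill a call up. It gives the time, the measured TCP pose, the force, the opening and the grip force at its end, in the units of the state.
- ctrl.sense(): the state, without advancing time (a new reading comes with each control period).
- ctrl.capture(name): name is "scene" or "top"; returns a dict with "image" (400x640x3 uint8, red, green, blue), "intrinsics" (3x3 intrinsics, pixels), "rvec" (rotation vector, rad) and "tvec" (3), from world to camera coordinates, as OpenCV has them. Camera axes: x right, y down, z forward; pixel columns grow to the right and rows downward; lengths in mm; the calibration is good to about 2 mm. A picture is of the moment at which its call begins. There is no depth.
- ctrl.finish_job(): hands the job in; it is judged then, once.
The state is a dict: "time_s": time; "joints": joint angles; "dq": joint speeds; "tau": joint torques, N m; "eef_pos": TCP position; "ee_rot": TCP orientation; "force": force on the tool from outside, world axes, zero at the start; "wrist_torque": the same for the moment, N m; "grip_width": opening from 0.0 (shut) to 1.0 (fully open); "grip_force": force on a finger pad.
Only numpy, scipy, OpenCV 4.12 (cv2) and the standard library are available. Lean on these libraries where they do the work, as an engineer would, in place of code of your own. Each camera call takes 0.05 s, during which the arm holds its last target. There are 200 camera calls.

## Working session

There is one attempt and no reset: what is moved stays moved. The work goes in short steps, Python scripts to look and compute and a shell command to move; the robot and the scene stay as the last step left them, time stands still between calls to the robot, and variables do not carry over. Pictures are saved under pics/ and viewed, at most 14 in all, crops included, and the job is handed in when it is done.

```bash
mkdir -p pics; ls; cat > h.py <<'E'
import numpy as np, cv2
from rig import ctrl
def cap(n,f=None):
    c=ctrl.capture(n); 
    if f: cv2.imwrite('pics/'+f,c['image'][:,:,::-1])
    return c
def ray(c,uv,z):
    R=cv2.Rodrigues(np.array(c['rvec'],float))[0]; t=np.array(c['tvec'],float).ravel()
    d=R.T@np.linalg.inv(np.array(c['intrinsics']))@np.array([uv[0],uv[1],1.]); o=-R.T@t
    return o+d*(z-o[2])/d[2]
def proj(c,p):
    return cv2.projectPoints(np.array(p,float).reshape(-1,3),np.array(c['rvec'],float),np.array(c['tvec'],float),np.array(c['intrinsics'],float),None)[0].reshape(-1,2)
E
python3 - <<'E'
from h import *
for n in('scene','top'):
    c=cap(n,n+'0.png'); R=cv2.Rodrigues(np.array(c['rvec'],float))[0]; print(n,-R.T@np.array(c['tvec']).ravel(),R[2])
s=ctrl.sense(); print(s)
E
```

```text
pics
scene [1342.12577643  256.18188217  984.16461263] [-0.61783149 -0.24088632 -0.74850386]
top [ 491.53344905  -13.682377   1109.15624745] [ 0.08416127 -0.01024792 -0.99639945]
{'time_s': 0.1, 'joints': array([-1.53437430e+00,  3.13397139e-01,  1.49832801e+00,  7.26441459e-07,
        1.33101985e+00, -2.23406398e-01]), 'dq': array([ 0.00170794, -0.00100135, -0.00153687,  0.00052394,  0.00108358,
       -0.00161948]), 'tau': array([ 3.64840933e-03, -4.12904012e+01, -2.60141355e+01, -1.61195799e-04,
        3.04989604e-03,  1.35343282e-05]), 'eef_pos': array([ 134.85606606, -507.12483252,  205.30320301]), 'ee_rot': array([-5.73622503e-04,  9.91572858e-01,  1.29548971e-01,  5.41403510e-05]), 'force': array([ 0.0752323 , -0.23259846,  0.63110203]), 'wrist_torque': array([-0.05865059,  0.00299492, -0.01685887]), 'grip_force': 0.0, 'grip_width': 1.0000430407901413}
```

View pics/top0.png

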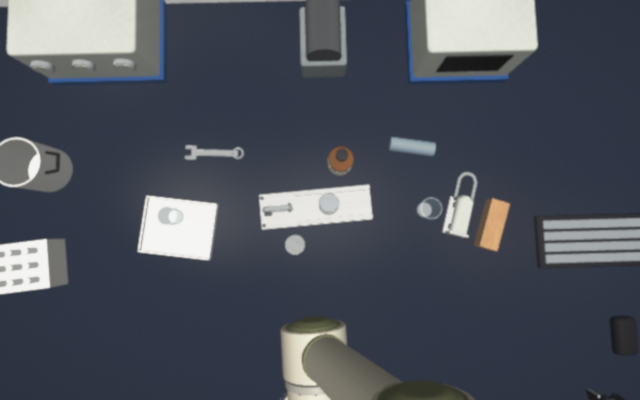

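View pics/scene0.png

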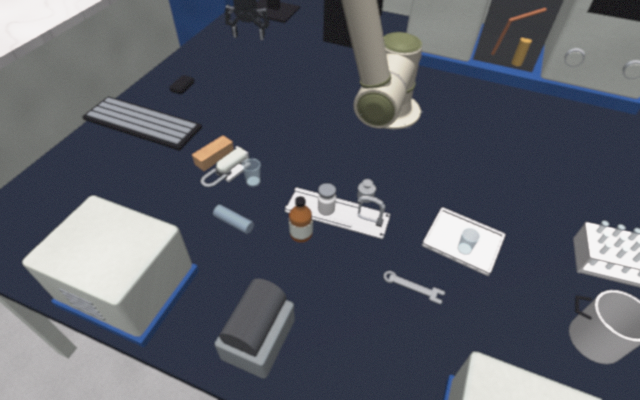

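The top view shows the dock at (260–372, 186–229) with its hook on the left (+y), the jar at (329,203) and the tray at (178,228). The sled is at (460,215) with its ring up (+x). The beaker is at (430,208), the box at (493,224), the amber bottle at (341,158), the weight at (295,245), the wrench at (215,153) and the lamp tube at (412,147). The scene view shows the same layout from the far side.

```bash
python3 - <<'E'
from h import *
t=cv2.imread('pics/top0.png');
cr=t[135:275,380:520]; cr2=t[135:275,245:385]
cv2.imwrite('pics/c1.png',cv2.resize(np.hstack([cr2,cr]),None,fx=2.85,fy=2.85,interpolation=cv2.INTER_CUBIC))
c=cap('top'); 
g=cv2.cvtColor(t,cv2.COLOR_BGR2GRAY)
m=(g>110).astype(np.uint8)
n,l,st,ce=cv2.connectedComponentsWithStats(m)
for i in range(1,n):
    if st[i][4]>60 and 135<ce[i][1]<275 and 130<ce[i][0]<520:
        ct=cv2.findContours((l==i).astype(np.uint8),0,2)[0][0]; r=cv2.minAreaRect(ct)
        print(st[i],r,ray(c,r[0],5).round(1),[ray(c,p,5).round(0)[:2].tolist() for p in cv2.boxPoints(r)])
for n,uv,z in [('jar top',(329,203),95),('amber',(341,156),150),('weight',(295,244),64),('beakertop',(427,208),75)]: print(n,ray(c,uv,z).round())
E
```

```text
[390 137  46  18 584] ((412.69000244140625, 145.66998291015625), (45.396263122558594, 13.01076602935791), 8.130102157592773) [ 720.1 -269.3    5. ] [[713.0, -205.0], [748.0, -211.0], [727.0, -334.0], [692.0, -327.0]]
[184 145  60  15 488] ((213.5, 152.0), (14.0, 59.0), 90.0) [715.8 276.1   5. ] [[737.0, 356.0], [733.0, 196.0], [694.0, 196.0], [698.0, 356.0]]
[ 442  172   36   66 1224] ((459.8378601074219, 203.4729766845703), (27.125837326049805, 65.4308090209961), 9.462322235107422) [ 557.9 -390.4    5. ] [[478.0, -335.0], [653.0, -374.0], [639.0, -446.0], [464.0, -407.0]]
[ 258  184  116   46 4118] ((315.31585693359375, 206.64503479003906), (36.81779098510742, 113.3246841430664), 84.68545532226562) [559.3   1.9   5. ] [[599.0, 158.0], [620.0, -148.0], [520.0, -154.0], [500.0, 150.0]]
[ 137  195   81   66 4392] ((177.12969970703125, 227.3976287841797), (75.5962905883789, 59.180091857910156), 6.709836959838867) [513.  374.2   5. ] [[449.0, 483.0], [607.0, 466.0], [577.0, 264.0], [421.0, 283.0]]
[417 197  25  22 270] ((429.0, 207.5), (21.0, 24.0), 90.0) [ 549.1 -306.1    5. ] [[578.0, -275.0], [577.0, -340.0], [520.0, -337.0], [522.0, -272.0]]
[480 198  30  53 974] ((494.33306884765625, 224.2627410888672), (19.42373275756836, 50.5462760925293), 15.068490028381348) [ 499.2 -480.9    5. ] [[442.0, -434.0], [572.0, -478.0], [557.0, -528.0], [427.0, -484.0]]
[285 234  20  21 336] ((294.5, 244.0), (20.0, 19.0), 90.0) [460.4  60.1   5. ] [[488.0, 85.0], [486.0, 34.0], [433.0, 35.0], [434.0, 86.0]]
jar top [562. -34.  95.]
amber [669. -64. 150.]
weight [462.  55.  64.]
beakertop [ 544. -282.   75.]
```

View pics/c1.png

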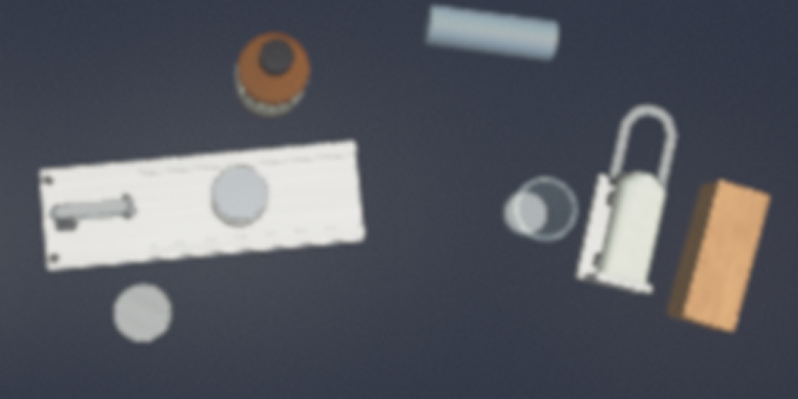

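The crop shows the dock corners at (40,170), (355,141), (364,240) and (48,269), and the jar lid at (240,194). The sled base's left edge runs (602,175)–(578,277), and the ring's front bar is at (648,109). The beaker rim is at (547,209).

```bash
cat > m.py <<'E'
from h import *
c=cap('top')
L=lambda x,y:(245+x/2.85-.35,135+y/2.85-.35); Rr=lambda x,y:(380+(x-399)/2.85-.35,135+y/2.85-.35)
K=[ray(c,L(*p),5)[:2] for p in [(40,170),(355,141),(364,240),(48,269)]]  # front-left(+x dock,far),...
ax=(K[0]+K[3]-K[1]-K[2])/2; print('dock len',np.linalg.norm(ax),'wid',np.linalg.norm(K[0]-K[3]),np.linalg.norm(K[1]-K[2])); ax/=np.linalg.norm(ax)
ctr=sum(K)/4; O=ctr+ax*65
print('dock ctr',ctr.round(1),'O',O.round(1),'heading',np.degrees(np.arctan2(ax[1],ax[0])).round(2))
print('hook top ends',ray(c,L(55,212),107).round(),ray(c,L(131,206),83).round())
j=ray(c,L(240,194),95)[:2]; print('jar',j.round(1), 'dock xy', (j-O)@ax,(j-O)@np.array([-ax[1],ax[0]]))
f=ray(c,Rr(602,175),12)[:2]; b=ray(c,Rr(578,277),12)[:2]; rb=ray(c,Rr(648,109),27)[:2]
a=f-b; print('base edge',np.linalg.norm(a)); a/=np.linalg.norm(a); n=np.array([-a[1],a[0]])
C1=(f+b)/2-n*30; a2=(rb-C1)/np.linalg.norm(rb-C1)
print('sled C',C1.round(1),'head edge',np.degrees(np.arctan2(a[1],a[0])),'head ring',np.degrees(np.arctan2(a2[1],a2[0])),'ringdist',np.linalg.norm(rb-C1))
p=[ray(c,Rr(x,y),z)[:2].round(1) for x,y,z in [(651,290,54),(597,279,54),(643,172,40),(547,209,75)]]; print(p)
# tray
t=cv2.imread('pics/top0.png'); g=cv2.cvtColor(t,6); m=(g>110).astype(np.uint8); m[:,:130]=0;m[:,235:]=0;m[:185]=0
ct=max(cv2.findContours(m,0,2)[0],key=cv2.contourArea); q=cv2.approxPolyDP(cv2.convexHull(ct),6,True)[:,0]
Q=[ray(c,x,18)[:2] for x in q.astype(float)]; print('tray',q.tolist(),np.round(Q),np.mean(Q,0).round(1))
E
python3 m.py
```

```text
dock len 300.62964929614424 wid 94.22401613882528 94.72261541147488
dock ctr [559.7   1.2] O [555.4  66.1] heading 93.8
hook top ends [550. 126. 107.] [555.  63.  83.]
jar [562.7 -33.3] dock xy -99.65005636806573 -0.7387067034850965
base edge 99.54344720710735
sled C [ 522.  -379.9] head edge -16.122734768407398 head ring -12.985612866744816 ringdist 119.09040070823715
[array([ 469.4, -390.4]), array([ 480.6, -342. ]), array([ 577.8, -394. ]), array([ 544.1, -294. ])]
tray [[146, 195], [217, 204], [208, 260], [137, 251]] [[601. 453.]
 [572. 264.]
 [425. 288.]
 [453. 475.]] [512.9 370. ]
```

```bash
cat > go.py <<'E'
# usage: go.py x y z psi_deg -> total turn units about tool z, and tool-frame shift (before / after the turn)
import sys,numpy as np
from scipy.spatial.transform import Rotation as R
from rig import ctrl
s=ctrl.sense(); x,y,z,p=map(float,sys.argv[1:5]); q=s['ee_rot']; r=R.from_quat([q[1],q[2],q[3],q[0]]); 
t=R.from_euler('z',p,degrees=True)*R.from_euler('x',180,degrees=True)
d=np.array([x,y,z])-s['eef_pos']
print('t',round(s['time_s'],2),'pos',s['eef_pos'].round(1),'turn',((r.inv()*t).as_rotvec(degrees=True)/6).round(2),'shift now',r.inv().apply(d).round(1),'shift after turn',t.inv().apply(d).round(1),'F',s['force'].round(1),'grip',round(s['grip_width'],3),round(s['grip_force'],1))
E
python3 go.py 562.7 -33.3 190 3.8
```

```text
t 0.2 pos [ 134.8 -507.2  205.5] turn [-0.01 -0.    1.85] shift now [ 535.2 -348.1   15.8] shift after turn [ 458.3 -444.5   15.5] F [ 0.2 -0.8  0.4] grip 0.999 0.0
```

```bash
python3 -m inch '0 0 0 0 0 .925;0 0 0 0 0 .925;25.5 -24.7 .8 0 0 0;25.5 -24.7 .8 0 0 0;25.5 -24.7 .8 0 0 0;25.5 -24.7 .8 0 0 0;25.5 -24.7 .8 0 0 0;25.5 -24.7 .8 0 0 0;25.5 -24.7 .8 0 0 0;25.5 -24.7 .8 0 0 0' 1 30
python3 -m inch '25.5 -24.7 .8 0 0 0;25.5 -24.7 .8 0 0 0;25.5 -24.7 .8 0 0 0;25.5 -24.7 .8 0 0 0;25.5 -24.7 .8 0 0 0;25.5 -24.7 .8 0 0 0;25.5 -24.7 .8 0 0 0;25.5 -24.7 .8 0 0 0;25.5 -24.7 .8 0 0 0;25.5 -24.7 .8 0 0 0'
python3 -m inch '0 0 0 0 0 0;0 0 0 0 0 0;0 0 0 0 0 0;0 0 0 0 0 0;0 0 0 0 0 0;0 0 0 0 0 0;0 0 0 0 0 0;0 0 0 0 0 0;0 0 0 0 0 0;0 0 0 0 0 0'
python3 go.py 562.7 -33.3 41 3.8
python3 -c "
from h import *
c=cap('top','t1.png');d=cap('scene')
i=cv2.resize(d['image'][120:270,250:450],None,fx=4,fy=4);cv2.imwrite('pics/s1.png',i[:,:,::-1])
print(proj(d,[562.7,-33.3,95]))"
```

```text
time_s: 1.03
eef_pos: [326.2, -295.3, 199.4]
ee_rot: [0.0, 0.999, 0.033, 0.0]
force: [1.5, -1.1, 0.4]
grip_width: 1.004
grip_force: 0.0
time_s: 1.87
eef_pos: [564.4, -31.8, 191.2]
ee_rot: [-0.0, 0.999, 0.033, -0.0]
force: [-0.2, -0.5, 0.6]
grip_width: 0.998
grip_force: 0.0
time_s: 2.7
eef_pos: [563.5, -33.5, 191.4]
ee_rot: [-0.0, 0.999, 0.033, 0.0]
force: [1.0, 0.0, -0.6]
grip_width: 1.0
grip_force: 0.0
t 2.7 pos [563.5 -33.5 191.4] turn [-0. -0. -0.] shift now [ -0.7  -0.3 150.4] shift after turn [ -0.7  -0.3 150.4] F [ 1.   0.  -0.6] grip 1.0 0.0
[[325.91312274 189.28835224]]
```

View pics/s1.png

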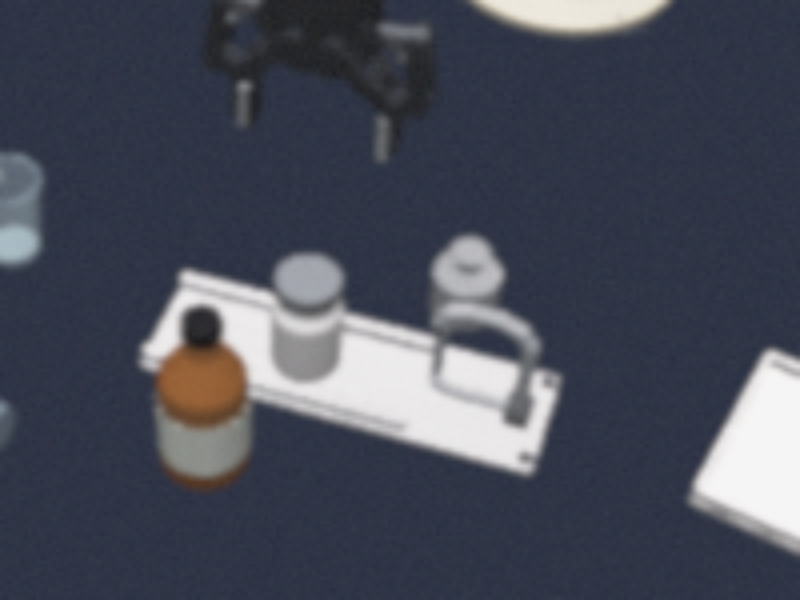

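The crop shows the jar lid at (308,278), about one pixel from the projected (304,277), with the gripper above it and the hook clear at (490,350). The estimate holds, so I'll descend.

```bash
python3 -m inch '0 0 18 0 0 0;0 0 18 0 0 0;0 0 18 0 0 0;0 0 18 0 0 0;0 0 18 0 0 0;0 0 18 0 0 0;0 0 18 0 0 0;0 0 12 0 0 0;0 0 12 0 0 0;0 0 0 0 0 0'
python3 -m inch '0 0 0 0 0 0;0 0 0 0 0 0;0 0 0 0 0 0;0 0 0 0 0 0;0 0 0 0 0 0;0 0 0 0 0 0;0 0 0 0 0 0;0 0 0 0 0 0;0 0 0 0 0 0;0 0 0 0 0 0' 0 30
python3 -m inch '0 0 0 0 0 0;0 0 0 0 0 0;0 0 0 0 0 0;0 0 0 0 0 0;0 0 -10 0 0 0;0 0 -20 0 0 0;0 0 -30 0 0 0;0 0 -30 0 0 0;0 0 -30 0 0 0;0 0 -30 0 0 0'
python3 go.py 469.8 346.4 191 -8.8
```

```text
time_s: 3.63
eef_pos: [562.3, -33.1, 39.2]
ee_rot: [-0.001, 0.999, 0.033, -0.002]
force: [-0.3, 0.2, 0.5]
grip_width: 0.998
grip_force: 0.0
time_s: 4.47
eef_pos: [564.2, -33.6, 42.5]
ee_rot: [0.0, 0.999, 0.033, 0.001]
force: [0.1, 0.6, 6.5]
grip_width: 0.551
grip_force: 30.8
time_s: 5.3
eef_pos: [563.0, -33.3, 193.4]
ee_rot: [-0.0, 0.999, 0.033, -0.0]
force: [0.0, -0.2, -0.8]
grip_width: 0.551
grip_force: 31.3
t 5.3 pos [563.  -33.3 193.4] turn [-0.   0.   2.1] shift now [ -68.  -385.1    2.5] shift after turn [-150.2 -361.     2.4] F [ 0.  -0.2 -0.8] grip 0.551 31.3
```

```bash
python3 -m inch '0 0 0 0 0 .7;0 0 0 0 0 .7;0 0 0 0 0 .7;-5 -12 0 0 0 0;-10 -24 0 0 0 0;-10 -24 0 0 0 0;-10 -24 0 0 0 0;-10 -24 0 0 0 0;-10 -24 0 0 0 0;-10 -24 0 0 0 0'
python3 -m inch '-10 -24 0 0 0 0;-10 -24 0 0 0 0;-10 -24 0 0 0 0;-10 -24 0 0 0 0;-10 -24 0 0 0 0;-10 -24 0 0 0 0;-10 -24 0 0 0 0;-10 -24 0 0 0 0;-5 -12 0 0 0 0;0 0 0 0 0 0'
python3 go.py 469.8 346.4 43 -8.8
python3 - <<'E'
from h import *
c=cap('top')
i=cv2.resize(c['image'][170:290,110:270],None,fx=4,fy=4);cv2.imwrite('pics/t2.png',i[:,:,::-1])
print((proj(c,[[469.8,346.4,5],[512.9,370,5]])-[110,170])*4)
E
```

```text
time_s: 6.13
eef_pos: [522.1, 132.5, 191.7]
ee_rot: [-0.0, 0.997, -0.076, -0.0]
force: [-0.2, -0.8, -1.6]
grip_width: 0.551
grip_force: 31.4
time_s: 6.97
eef_pos: [469.0, 347.6, 191.5]
ee_rot: [-0.0, 0.997, -0.075, -0.0]
force: [-0.3, 0.8, -0.7]
grip_width: 0.552
grip_force: 31.4
t 6.97 pos [469.  347.6 191.5] turn [-0.    0.    0.04] shift now [  1.1   1.1 148.5] shift after turn [  1.    1.1 148.5] F [-0.3  0.8 -0.7] grip 0.552 31.4
[[309.93815976 293.17093985]
 [274.83055346 229.55834449]]
```

View pics/t2.png

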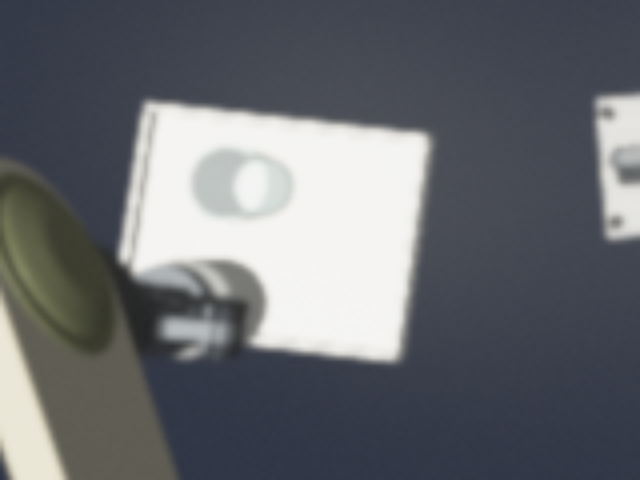

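The crop shows the tray free half below the beaker (base at (265,185)). My floor target is at (310,293), about 40 mm inside the near rim, so I'll lower with a 4 mm shift inward.

```bash
python3 -m inch '2 1 10 0 0 0;2 0 20 0 0 0;0 0 25 0 0 0;0 0 25 0 0 0;0 0 25 0 0 0;0 0 20 0 0 0;0 0 10 0 0 0;0 0 7 0 0 0;0 0 4 0 0 0;0 0 0 0 0 0'
python3 -m inch '0 0 1 0 0 0;0 0 1 0 0 0;0 0 1 0 0 0;0 0 1 0 0 0;0 0 0 0 0 0;0 0 0 0 0 0;0 0 0 0 0 0;0 0 0 0 0 0;0 0 0 0 0 0;0 0 0 0 0 0'
python3 go.py 469.8 346.4 43 -8.8
```

```text
time_s: 7.85
eef_pos: [474.5, 343.3, 45.4]
ee_rot: [0.0, 0.997, -0.077, 0.0]
force: [-0.0, -0.7, -1.8]
grip_width: 0.553
grip_force: 31.4
time_s: 8.68
eef_pos: [474.8, 343.9, 42.5]
ee_rot: [-0.0, 0.997, -0.077, 0.001]
force: [-1.0, -1.5, 5.7]
grip_width: 0.556
grip_force: 31.8
t 8.68 pos [474.8 343.9  42.5] turn [-0.01 -0.02 -0.  ] shift now [-5.3 -1.8 -0.5] shift after turn [-5.3 -1.8 -0.5] F [-1.  -1.5  5.7] grip 0.556 31.8
```

```bash
python3 -m inch '0 0 0 0 0 0;0 0 0 0 0 0;0 0 0 0 0 0;0 0 0 0 0 0;0 0 0 0 0 0;0 0 0 0 0 0;0 0 0 0 0 0;0 0 0 0 0 0;0 0 0 0 0 0;0 0 0 0 0 0' 0.95
python3 -m inch '0 0 -5 0 0 0;0 0 -10 0 0 0;0 0 -20 0 0 0;0 0 -30 0 0 0;0 0 -30 0 0 0;0 0 -30 0 0 0;0 0 -25 0 0 0;0 0 0 0 0 .25;0 0 0 0 0 .25;0 0 0 0 0 .25'
python3 go.py 523 -378.5 170 -13.3
```

```text
time_s: 9.52
eef_pos: [474.2, 343.7, 41.4]
ee_rot: [-0.0, 0.997, -0.077, -0.0]
force: [1.4, -0.4, -0.1]
grip_width: 0.95
grip_force: 0.0
time_s: 10.35
eef_pos: [474.3, 343.7, 192.9]
ee_rot: [-0.0, 0.993, -0.117, 0.001]
force: [0.9, 0.2, -0.3]
grip_width: 0.947
grip_force: 0.0
t 10.35 pos [474.3 343.7 192.9] turn [-0.01 -0.01 -0.01] shift now [214.5 691.4  22.5] shift after turn [213.5 691.7  22.9] F [ 0.9  0.2 -0.3] grip 0.947 0.0
```

```bash
python3 -m inch '9 29 0 0 0 0;9 29 0 0 0 0;9 29 0 0 0 0;9 29 0 0 0 0;9 29 0 0 0 0;9 29 0 0 0 0;9 29 0 0 0 0;9 29 0 0 0 0;9 29 0 0 0 0;9 29 0 0 0 0' 0.75
python3 -m inch '9 29 0 0 0 0;9 29 0 0 0 0;9 29 0 0 0 0;9 29 0 0 0 0;9 29 0 0 0 0;9 29 0 0 0 0;9 29 0 0 0 0;9 29 0 0 0 0;9 29 0 0 0 0;9 29 0 0 0 0'
python3 -m inch '9 28 5 0 0 0;9 28 5 0 0 0;9 28 5 0 0 0;6 27 5 0 0 0;0 0 0 0 0 0;0 0 0 0 0 0;0 0 0 0 0 0;0 0 0 0 0 0;0 0 0 0 0 0;0 0 0 0 0 0'
python3 go.py 523 -378.5 22 -13.3
python3 - <<'E'
from h import *
c=cap('scene'); u,v=170,100
i=cv2.resize(c['image'][v:v+120,u:u+160],None,fx=5,fy=5,interpolation=2);cv2.imwrite('pics/s3.png',i[:,:,::-1])
a=np.radians(-13.3); C=np.array([523,-378.5]); X=np.array([np.cos(a),np.sin(a)]);Y=np.array([-X[1],X[0]])
P=lambda x,y,z:[*(C+x*X+y*Y),z]
print(((proj(c,[P(122,0,27),P(114,0,27),P(-50,25,54),P(-50,-25,54),P(50,30,12),P(50,-30,12),P(0,0,62)])-[u,v])*5).round())
c=cap('top'); u,v=400,150
cv2.imwrite('pics/t3.png',cv2.resize(c['image'][v:v+110,u:u+120],None,fx=5,fy=5,interpolation=2)[:,:,::-1])
E
```

```text
time_s: 11.18
eef_pos: [495.0, 39.3, 192.5]
ee_rot: [0.0, 0.993, -0.116, 0.001]
force: [0.3, 0.4, -0.4]
grip_width: 0.749
grip_force: 0.0
time_s: 12.02
eef_pos: [515.7, -263.7, 192.6]
ee_rot: [0.0, 0.993, -0.116, 0.001]
force: [-0.3, 1.7, -0.1]
grip_width: 0.749
grip_force: 0.0
time_s: 12.85
eef_pos: [522.7, -377.1, 172.0]
ee_rot: [0.0, 0.993, -0.115, 0.0]
force: [0.8, 1.3, 0.2]
grip_width: 0.747
grip_force: 0.0
t 12.85 pos [ 522.7 -377.1  172. ] turn [ 0.   -0.01  0.01] shift now [  0.6   1.3 150. ] shift after turn [  0.6   1.3 150. ] F [0.8 1.3 0.2] grip 0.747 0.0
[[166. 429.]
 [176. 422.]
 [382. 263.]
 [325. 232.]
 [288. 401.]
 [220. 360.]
 [298. 280.]]
```

View pics/s3.png

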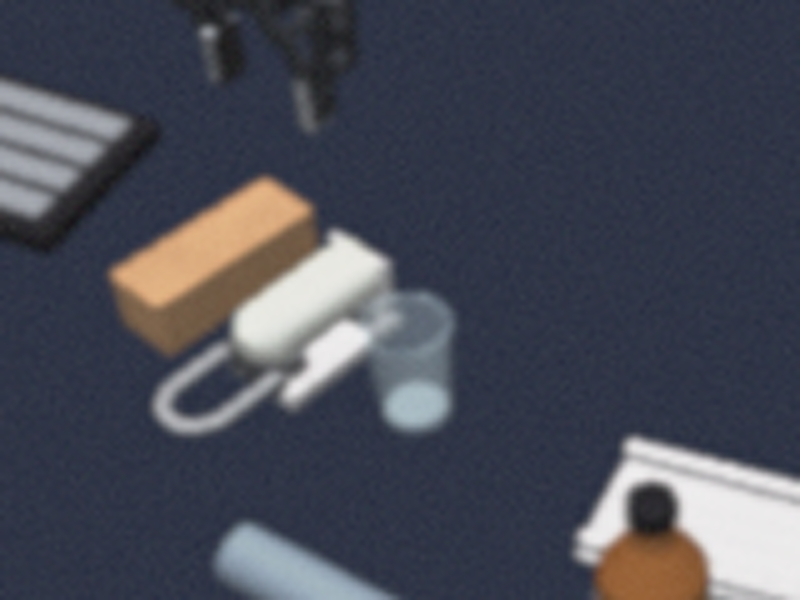

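The crop shows the sled's rear plate corners at (390,262) and (332,232), its base corner at (290,405) and ring tip near (172,424). All are within about 1.5 px of the projections, so I'll descend.

```bash
python3 -m inch '0 1 10 0 0 0;1 0 20 0 0 0;0 0 20 0 0 0;0 0 20 0 0 0;0 0 20 0 0 0;0 0 20 0 0 0;0 0 15 0 0 0;0 0 10 0 0 0;0 0 5 0 0 0;0 0 5 0 0 0'
python3 -m inch '0 0 3 0 0 0;0 0 2 0 0 0;0 0 0 0 0 0;0 0 0 0 0 0;0 0 0 0 0 0;0 0 0 0 0 0;0 0 0 0 0 0;0 0 0 0 0 0;0 0 0 0 0 0;0 0 0 0 0 0'
python3 -m inch '0 0 0 0 0 0;0 0 0 0 0 0;0 0 0 0 0 0;0 0 0 0 0 0;0 0 0 0 0 0;0 0 0 0 0 0;0 0 0 0 0 0;0 0 0 0 0 0;0 0 0 0 0 0;0 0 0 0 0 0' 0 50
python3 go.py 523 -378.5 22 -13.3
```

```text
time_s: 13.78
eef_pos: [523.2, -379.1, 26.1]
ee_rot: [0.0, 0.993, -0.116, 0.0]
force: [0.1, 0.1, 0.1]
grip_width: 0.75
grip_force: 0.0
time_s: 14.62
eef_pos: [523.1, -379.0, 21.4]
ee_rot: [0.0, 0.993, -0.116, -0.0]
force: [-0.0, 0.9, -0.2]
grip_width: 0.748
grip_force: 0.0
time_s: 15.45
eef_pos: [523.2, -379.4, 21.9]
ee_rot: [0.0, 0.993, -0.116, 0.0]
force: [-1.8, -1.6, 6.0]
grip_width: 0.431
grip_force: 43.2
t 15.45 pos [ 523.2 -379.4   21.9] turn [ 0.01 -0.01 -0.  ] shift now [-0.4 -0.9 -0.1] shift after turn [-0.4 -0.9 -0.1] F [-1.8 -1.6  6. ] grip 0.431 43.2
```

```bash
python3 -m inch '0 0 -5 0 0 0;0 0 -10 0 0 0;0 0 -20 0 0 0;0 0 -25 0 0 0;0 0 -25 0 0 0;0 0 -25 0 0 0;0 0 -25 0 0 0;0 0 -25 0 0 0;0 0 -15 0 0 0;0 0 -5 0 0 0'
python3 -m inch '0 0 0 0 0 -1;0 0 0 0 0 -1;0 0 0 0 0 -1;0 0 0 0 0 -1;0 0 0 0 0 -1;0 0 0 0 0 -1;0 0 0 0 0 -1;0 0 0 0 0 -1;0 0 0 0 0 -1;0 0 0 0 0 -1'
python3 -m inch '0 0 0 0 0 -1;0 0 0 0 0 -1;0 0 0 0 0 -1;0 0 0 0 0 -1;0 0 0 0 0 -1;0 0 0 0 0 -1;0 0 0 0 0 -1;0 0 0 0 0 -.85;0 0 0 0 0 0;0 0 0 0 0 0'
python3 go.py 564.7 -73.6 200 93.8
```

```text
time_s: 16.28
eef_pos: [523.6, -379.1, 204.3]
ee_rot: [0.001, 0.993, -0.116, 0.001]
force: [-0.3, 0.3, -4.5]
grip_width: 0.43
grip_force: 41.2
time_s: 17.12
eef_pos: [522.7, -378.4, 199.9]
ee_rot: [-0.001, 0.917, 0.399, -0.0]
force: [0.1, 0.5, -4.8]
grip_width: 0.427
grip_force: 41.1
time_s: 17.95
eef_pos: [522.9, -378.6, 200.4]
ee_rot: [-0.001, 0.684, 0.729, 0.0]
force: [-1.0, -0.6, -4.3]
grip_width: 0.427
grip_force: 41.1
t 17.95 pos [ 522.9 -378.6  200.4] turn [-0.01 -0.02 -0.03] shift now [301.7  61.1   0.8] shift after turn [301.5  61.9   0.4] F [-1.  -0.6 -4.3] grip 0.427 41.1
```

```bash
python3 -m inch '13 3 0 0 0 0;26 5 0 0 0 0;26 5 0 0 0 0;26 5 0 0 0 0;26 5 0 0 0 0;26 5 0 0 0 0;26 6 0 0 0 0;26 6 0 0 0 0;26 6 0 0 0 0;26 6 0 0 0 0'
python3 -m inch '26 5 0 0 0 0;20 4 0 0 0 0;8 0 0 0 0 0;0 0 0 0 0 0;0 0 0 0 0 0;0 0 0 0 0 0;0 0 0 0 0 0;0 0 0 0 0 0;0 0 0 0 0 0;0 0 0 0 0 0'
python3 go.py 564.7 -73.6 75 93.8
```

```text
time_s: 18.78
eef_pos: [558.4, -127.0, 201.3]
ee_rot: [-0.0, 0.684, 0.729, 0.0]
force: [0.7, -0.5, -4.8]
grip_width: 0.384
grip_force: 40.5
time_s: 19.62
eef_pos: [564.1, -75.1, 201.3]
ee_rot: [-0.0, 0.684, 0.73, -0.0]
force: [-0.9, 0.1, -4.7]
grip_width: 0.39
grip_force: 40.4
t 19.62 pos [564.1 -75.1 201.3] turn [-0.    0.   -0.01] shift now [  1.4   0.7 126.3] shift after turn [  1.4   0.7 126.3] F [-0.9  0.1 -4.7] grip 0.39 40.4
```

```bash
python3 - <<'E'
from h import *
A=[]
c=cap('scene'); u,v=250,60
a=cv2.resize(c['image'][v:v+150,u:u+100],None,fx=4,fy=4,interpolation=2)
P=lambda x,y,z:[564.1-.0663*x-.998*y,-75.1+.998*x-.0663*y,z]
b=180.
Q=[P(118,0,b+27),P(-50,25,b+54),P(-50,-25,b+54),P(50,-30,b+12),P(50,30,b+12),P(-50,-30,b),P(50,-30,b)]
print('scene',((proj(c,Q)-[u,v])*4).round().tolist())
c=cap('top'); u,v=290,150
e=cv2.resize(c['image'][v:v+150,u:u+100],None,fx=4,fy=4,interpolation=2)
print('top',((proj(c,Q)-[u,v])*4+[400,0]).round().tolist())
cv2.imwrite('pics/h4.png',np.hstack([a,e])[:,:,::-1])
E
```

```text
scene [[419.0, 428.0], [193.0, 316.0], [166.0, 362.0], [306.0, 450.0], [334.0, 392.0], [166.0, 427.0], [306.0, 463.0]]
top [[422.0, 212.0], [735.0, 226.0], [725.0, 134.0], [539.0, 150.0], [549.0, 256.0], [713.0, 136.0], [539.0, 152.0]]
```

View pics/h4.png

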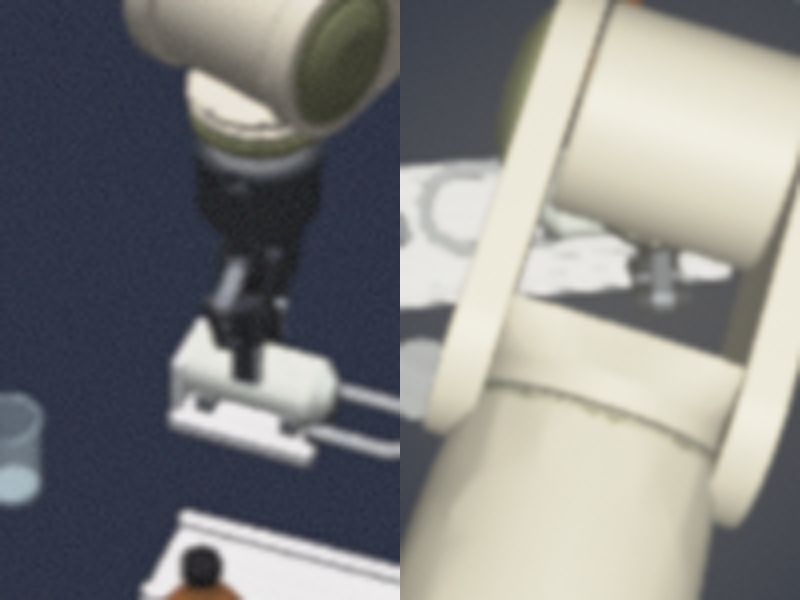

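The left panel (scene view) shows the sled hanging level in the fingers. Its base's far edge runs (172,425)–(310,465), within about 1.5 px of the projection, so there was hardly any slip. The right panel (top view) is mostly blocked by the arm. I'll grip harder and lower.

```bash
python3 -m inch '1 .7 10 0 0 0;0 0 20 0 0 0;0 0 25 0 0 0;0 0 25 0 0 0;0 0 25 0 0 0;0 0 20 0 0 0;0 0 15 0 0 0;0 0 10 0 0 0;0 0 5 0 0 0;0 0 0 0 0 0' 0 80
python3 -m inch '0 0 2 0 0 0;0 0 2 0 0 0;0 0 2 0 0 0;0 0 2 0 0 0;0 0 0 0 0 0;0 0 0 0 0 0;0 0 0 0 0 0;0 0 0 0 0 0;0 0 0 0 0 0;0 0 0 0 0 0'
python3 go.py 564.7 -73.6 27 93.8
```

```text
time_s: 20.55
eef_pos: [564.3, -73.4, 45.5]
ee_rot: [-0.001, 0.683, 0.73, -0.0]
force: [0.0, -0.7, -4.0]
grip_width: 0.368
grip_force: 65.3
time_s: 21.38
eef_pos: [564.8, -73.6, 38.5]
ee_rot: [0.0, 0.683, 0.73, 0.0]
force: [0.5, -0.6, -4.5]
grip_width: 0.363
grip_force: 65.3
t 21.38 pos [564.8 -73.6  38.5] turn [ 0.  0. -0.] shift now [ 0.  -0.1 11.5] shift after turn [ 0.  -0.1 11.5] F [ 0.5 -0.6 -4.5] grip 0.363 65.3
```

```bash
python3 -m inch '0 0 2 0 0 0;0 0 2 0 0 0;0 0 1 0 0 0;0 0 0 0 0 0;0 0 0 0 0 0;0 0 0 0 0 0;0 0 0 0 0 0;0 0 0 0 0 0;0 0 0 0 0 0;0 0 0 0 0 0'
python3 - <<'E'
from h import *
c=cap('scene'); u,v=240,110
a=cv2.resize(c['image'][v:v+140,u:u+180],None,fx=4.4,fy=4.4,interpolation=2)
cv2.imwrite('pics/h5.png',a[:,:,::-1])
E
```

```text
time_s: 22.22
eef_pos: [564.8, -73.6, 33.4]
ee_rot: [0.0, 0.683, 0.73, 0.0]
force: [0.1, -0.1, -4.4]
grip_width: 0.366
grip_force: 65.3
```

View pics/h5.png

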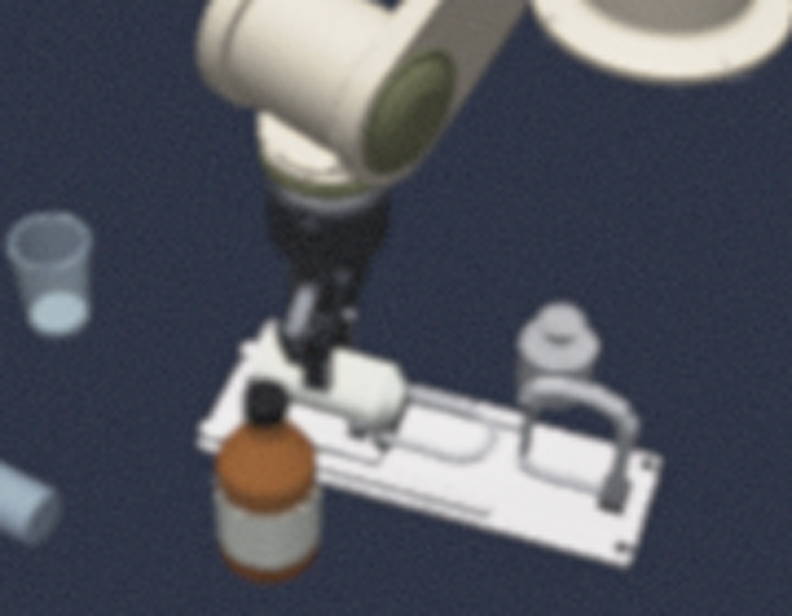

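The crop shows the sled over the track, its ring front at (490,440) short of the hook nose and gate at (525,455). The base edge lies inside the far guide bar, with no contact yet. I'll lower the last few mm.

```bash
python3 -m inch '0 0 1 0 0 0;0 0 1 0 0 0;0 0 1 0 0 0;0 0 1 0 0 0;0 0 1 0 0 0;0 0 0 0 0 0;0 0 0 0 0 0;0 0 0 0 0 0;0 0 0 0 0 0;0 0 0 0 0 0'
```

```text
time_s: 23.1
eef_pos: [566.3, -74.6, 31.7]
ee_rot: [0.002, 0.683, 0.73, 0.001]
force: [-8.3, -2.0, 23.5]
grip_width: 0.357
grip_force: 70.3
```

```bash
python3 -m inch '0 0 -1 0 0 0;0 0 -1 0 0 0;0 0 0 0 0 0;0 0 0 0 0 0;0 0 0 0 0 0;0 0 0 0 0 0;0 0 0 0 0 0;0 0 0 0 0 0;0 0 0 0 0 0;0 0 0 0 0 0'
python3 -m inch '0 0 0 0 0 0;0 0 0 0 0 0;0 0 0 0 0 0;0 0 0 0 0 0;0 0 0 0 0 0;0 0 0 0 0 0;0 0 0 0 0 0;0 0 0 0 0 0;0 0 0 0 0 0;0 0 0 0 0 0' 0.7 30
python3 -m inch '0 0 -5 0 0 0;0 0 -10 0 0 0;0 0 -15 0 0 0;0 0 -20 0 0 0;0 0 -25 0 0 0;0 0 -25 0 0 0;-15 0 -20 0 0 0;-30 0 0 0 0 0;-30 0 0 0 0 0;-20 0 0 0 0 0'
python3 go.py 570.5 -161 150 93.8
python3 - <<'E'
from h import *
c=cap('scene'); u,v=270,160
a=cv2.resize(c['image'][v:v+90,u:u+133],None,fx=6,fy=6,interpolation=2)
cv2.imwrite('pics/h6.png',a[:,:,::-1])
cap('top','t6.png')
D=lambda x,y,z:[555.4-.0663*x-.9978*y,66.1+.9978*x-.0663*y,z]
b=5
print([((proj(c,[D(k+118,0,32),D(k-50,25,59),D(k-50,-25,59),D(k+50,-30,17),D(k-50,-30,17)])-[u,v])*6).round().tolist() for k in (-140,)])
E
```

```text
time_s: 23.93
eef_pos: [566.2, -74.5, 31.9]
ee_rot: [0.002, 0.684, 0.73, 0.001]
force: [0.4, -3.8, 8.4]
grip_width: 0.359
grip_force: 69.0
time_s: 24.77
eef_pos: [564.8, -73.6, 30.4]
ee_rot: [0.0, 0.683, 0.73, 0.0]
force: [-0.3, -0.4, -0.6]
grip_width: 0.703
grip_force: 0.0
time_s: 25.6
eef_pos: [571.2, -170.6, 151.9]
ee_rot: [0.001, 0.684, 0.73, 0.0]
force: [0.6, 0.1, -1.2]
grip_width: 0.701
grip_force: 0.0
t 25.6 pos [ 571.2 -170.6  151.9] turn [ 0.02  0.01 -0.01] shift now [ 9.7 -0.   1.9] shift after turn [ 9.7 -0.   1.9] F [ 0.6  0.1 -1.2] grip 0.701 0.0
[[[483.0, 302.0], [178.0, 145.0], [142.0, 214.0], [331.0, 330.0], [141.0, 278.0]]]
```

View pics/h6.png

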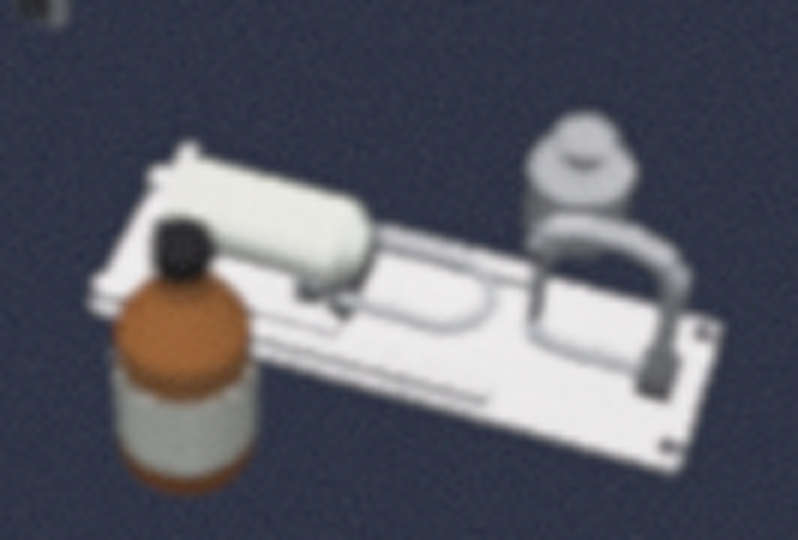

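The crop shows the sled seated flat in the track. The ring front is at (490,302), the rear plate corner at (188,148) and the base front corner at (338,332), all about 1.5 px from the predictions for dock x −140. Next I'll close the fingers, go down behind it and push.

```bash
python3 -m inch '0 0 10 0 0 0;0 0 15 0 0 0;0 0 20 0 0 0;0 0 20 0 0 0;0 0 20 0 0 0;0 0 20 0 0 0;0 0 12 0 0 0;0 0 8 0 0 0;0 0 5 0 0 0;0 0 0 0 0 0' 0 30
python3 -m inch '2 0 0 0 0 0;2 0 0 0 0 0;2 0 0 0 0 0;2 0 0 0 0 0;2 0 0 0 0 0;2 0 0 0 0 0;2 0 0 0 0 0;2 0 0 0 0 0;2 0 0 0 0 0;2 0 0 0 0 0'
python3 go.py 559.7 1.2 20 93.8
python3 -m inch '2 0 0 0 0 0;2 0 0 0 0 0;2 0 0 0 0 0;2 0 0 0 0 0;2 0 0 0 0 0;2 0 0 0 0 0;2 0 0 0 0 0;2 0 0 0 0 0;2 0 0 0 0 0;2 0 0 0 0 0'
python3 go.py 559.7 1.2 20 93.8
```

```text
time_s: 26.53
eef_pos: [570.9, -167.9, 20.0]
ee_rot: [-0.0, 0.683, 0.73, -0.0]
force: [0.1, 0.1, -0.6]
grip_width: -0.002
grip_force: 0.0
time_s: 27.37
eef_pos: [569.7, -148.2, 20.4]
ee_rot: [0.0, 0.683, 0.73, 0.0]
force: [0.5, -0.7, -0.3]
grip_width: -0.002
grip_force: 0.0
t 27.37 pos [ 569.7 -148.2   20.4] turn [ 0. -0. -0.] shift now [ 1.497e+02 -1.000e-01  4.000e-01] shift after turn [ 1.497e+02 -1.000e-01  4.000e-01] F [ 0.5 -0.7 -0.3] grip -0.002 0.0
time_s: 28.2
eef_pos: [568.4, -128.5, 20.4]
ee_rot: [0.0, 0.683, 0.73, -0.0]
force: [0.2, -2.8, -0.8]
grip_width: 0.001
grip_force: 1.4
t 28.2 pos [ 568.4 -128.5   20.4] turn [ 0.  0. -0.] shift now [130.   -0.2   0.4] shift after turn [ 1.3e+02 -1.0e-01  4.0e-01] F [ 0.2 -2.8 -0.8] grip 0.001 1.4
```

```bash
python3 -m inch '2 0 0 0 0 0;2 0 0 0 0 0;2 0 0 0 0 0;2 0 0 0 0 0;2 0 0 0 0 0;2 0 0 0 0 0;2 0 0 0 0 0;2 0 0 0 0 0;2 0 0 0 0 0;2 0 0 0 0 0'
python3 -m inch '2 0 0 0 0 0;2 0 0 0 0 0;2 0 0 0 0 0;2 0 0 0 0 0;2 0 0 0 0 0;2 0 0 0 0 0;2 0 0 0 0 0;2 0 0 0 0 0;2 0 0 0 0 0;0 0 0 0 0 0'
python3 - <<'E'
from h import *
c=cap('scene'); u,v=270,160
a=cv2.resize(c['image'][v:v+90,u:u+133],None,fx=6,fy=6,interpolation=2)
cv2.imwrite('pics/h7.png',a[:,:,::-1])
D=lambda x,y,z:[555.4-.0663*x-.9978*y,66.1+.9978*x-.0663*y,z]
print([((proj(c,[D(k+118,0,32),D(k+50,-30,17)])-[u,v])*6+[9,0]).round().tolist() for k in (-120,-110,-100,-90,-80)])
E
```

```text
time_s: 29.03
eef_pos: [567.3, -109.1, 20.6]
ee_rot: [0.001, 0.683, 0.73, -0.0]
force: [1.5, -7.6, -0.6]
grip_width: -0.001
grip_force: 3.2
time_s: 29.87
eef_pos: [566.7, -91.7, 21.4]
ee_rot: [0.002, 0.683, 0.73, -0.0]
force: [-0.3, -7.3, 5.5]
grip_width: 0.0
grip_force: 3.8
[[[531.0, 313.0], [378.0, 341.0]], [[551.0, 318.0], [398.0, 346.0]], [[571.0, 323.0], [417.0, 351.0]], [[591.0, 329.0], [437.0, 357.0]], [[611.0, 334.0], [457.0, 362.0]]]
```

View pics/h7.png

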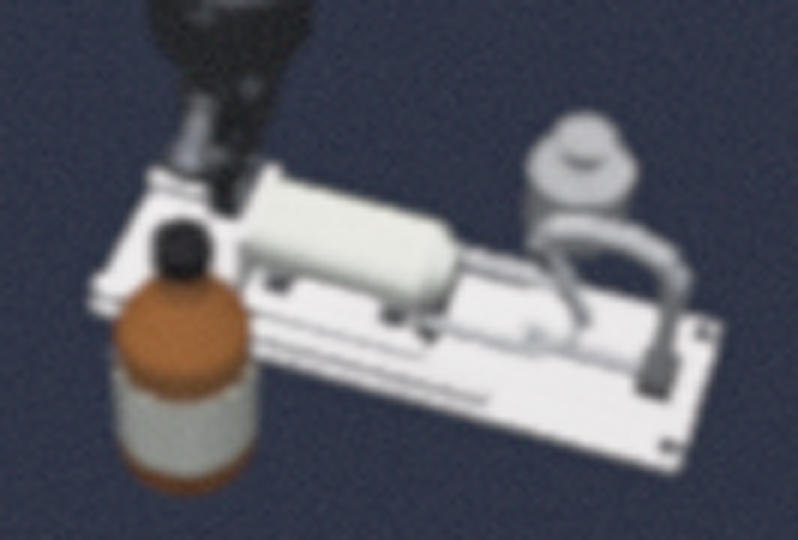

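The crop shows the gate swung inward (tip at about (583,325)) with the base front corner at (430,340), so the bar is about 23 mm past the nose. I'll push about 20 mm more.

```bash
python3 -m inch '2 0 0 0 0 0;2 0 0 0 0 0;2 0 0 0 0 0;2 0 0 0 0 0;2 0 0 0 0 0;2 0 0 0 0 0;1 0 0 0 0 0;1 0 0 0 0 0;0 0 0 0 0 0;0 0 0 0 0 0'
python3 -m inch '2 0 0 0 0 0;2 0 0 0 0 0;2 0 0 0 0 0;1 0 0 0 0 0;0 0 0 0 0 0;0 0 0 0 0 0;0 0 0 0 0 0;0 0 0 0 0 0;0 0 0 0 0 0;0 0 0 0 0 0'
python3 - <<'E'
from h import *
c=cap('scene'); u,v=270,160
a=cv2.resize(c['image'][v:v+90,u:u+133],None,fx=6,fy=6,interpolation=2)
cv2.imwrite('pics/h8.png',a[:,:,::-1])
E
```

```text
time_s: 30.75
eef_pos: [565.2, -76.6, 20.7]
ee_rot: [0.0, 0.683, 0.73, 0.0]
force: [0.0, -4.0, 3.3]
grip_width: -0.002
grip_force: 2.0
time_s: 31.58
eef_pos: [564.6, -69.6, 20.5]
ee_rot: [0.0, 0.683, 0.73, 0.0]
force: [1.3, -4.3, 3.9]
grip_width: -0.002
grip_force: 2.0
```

View pics/h8.png

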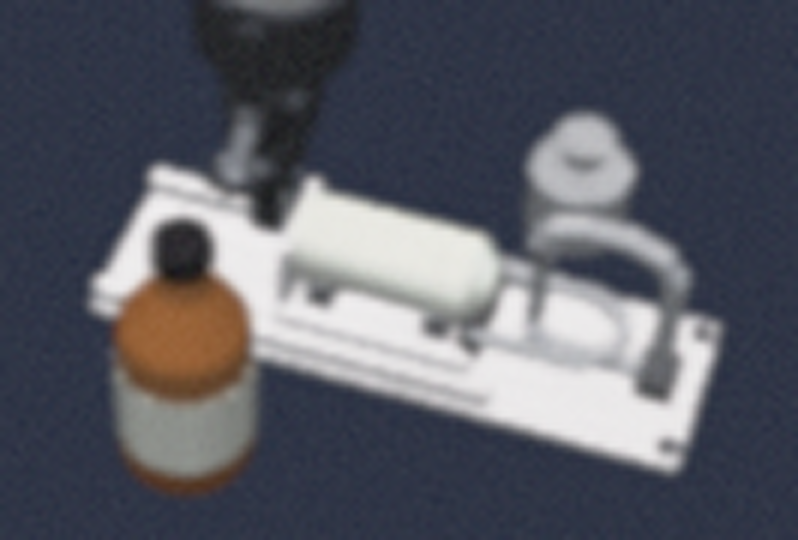

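The crop shows the gate hanging upright at (537,285) and shut. The ring runs past it to about (625,335), short of the spine at (665,340), so the bar is about 45 mm in. I'll back off and check everything.

```bash
python3 -m inch '-4 0 0 0 0 0;-8 0 0 0 0 0;-10 0 0 0 0 0;-10 0 -5 0 0 0;0 0 -20 0 0 0;0 0 -30 0 0 0;0 0 -30 0 0 0;0 0 -30 0 0 0;0 0 -30 0 0 0;0 0 -20 0 0 0'
python3 -m inch '-20 0 0 0 0 0;-35 0 0 0 0 0;-35 0 0 0 0 0;-35 0 0 0 0 0;-35 0 0 0 0 0;-35 0 0 0 0 0;-35 0 0 0 0 0;-20 0 0 0 0 0;0 0 0 0 0 0;0 0 0 0 0 0'
python3 - <<'E'
from h import *
c=cap('scene'); d=cap('top')
a=cv2.resize(c['image'][110:290,170:510],None,fx=2.35,fy=2.35,interpolation=2)
b=cv2.resize(d['image'][130:270,130:530],(799,280),interpolation=2)
cv2.imwrite('pics/h9.png',np.vstack([a[:,:799],b])[:600,:,::-1] if a.shape[0]+280<=600 else np.vstack([a[:319,:799],b])[:,:,::-1])
E
```

```text
time_s: 32.47
eef_pos: [567.0, -102.5, 188.8]
ee_rot: [0.001, 0.684, 0.73, 0.001]
force: [-0.4, 0.2, 0.4]
grip_width: 0.003
grip_force: 0.0
time_s: 33.3
eef_pos: [582.3, -352.3, 184.8]
ee_rot: [-0.001, 0.684, 0.729, 0.0]
force: [-0.3, 0.0, -0.7]
grip_width: -0.005
grip_force: 0.0
```

View pics/h9.png

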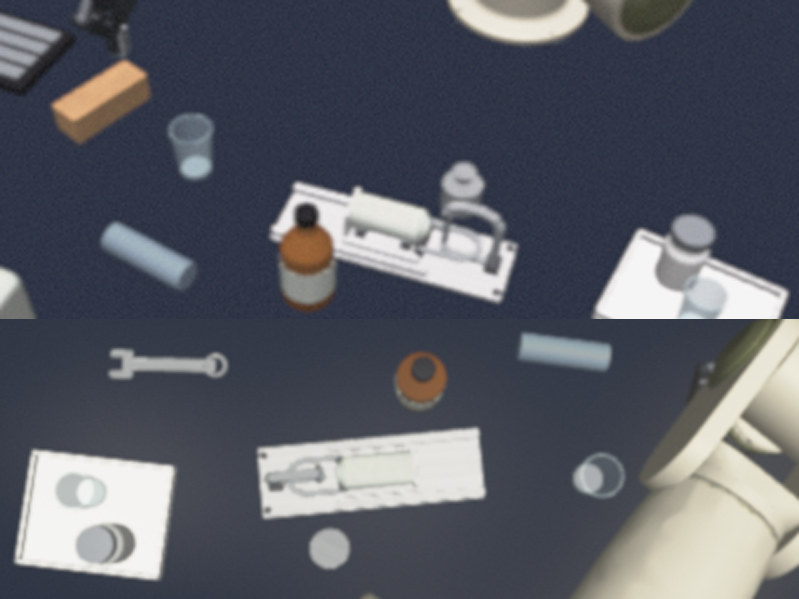

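The picture shows the jar upright in the tray at (105,542), clear of the beaker. The sled is in the track with its ring inside the hook and the gate shut at (445,225). All bystanders are in their original places, so I'll hand in.

```bash
python3 -c "
from rig import ctrl
print(ctrl.finish_job())"
```

```text
the job is handed in; nothing more can be done
None
```

The job is handed in at about 33 s of the 70 s: the jar stands upright in the tray, the sled is clipped in the hook with the gate shut behind its ring, and the final picture shows no bystander moved.

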